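Lever up the distillation unit and shim its foot

TASK

Take the free, wooden-gripped end of the pry bar that lies over the fulcrum block and press it down to lever up the edge of the heavy distillation unit until its feet on that edge are about 15 mm clear of the bench; its stiff hinge keeps it up when you let go of the bar. Then pick up the thin tabbed shim (not the thick one) by its tab and slide its plate squarely and centrally under the foot on that edge that is farther from the robot, so that the plate lies flat on the bench and reaches at least 20 mm under the foot, and let go.

Things in the scene. Friction and masses are not known exactly. Their poses are not given: they have to be found in the camera images.
- bar_grip (a point): Grip point of the loose steel pry bar (22 mm wide, 8 mm thick, 0.4 kg), on its centre line in its wooden grip (100 x 26 x 18 mm, from 30 mm behind this point to 70 mm ahead). x points along the bar to the tip, 290 mm ahead under the unit's edge; z out of its upper face. It starts about 95 mm above the bench, sloping down to the tip. The bar may stay where it is after use.
- fulcrum: Fixed steel block the bar rests on, 200 mm ahead of the grip point: a round ridge (radius 8 mm, axis 22 mm above the bench) between two cheeks 50 mm high. Origin: middle of its underside. Press the bar's grip point down in an arc round the ridge with 10 to 20 N: at 34 mm above the bench the bar is level and base is about 0.065; at 27 mm about 0.078.
- base (a joint): Tilt (rad) of the unit's heavy base about its stiff hinge, 280 mm behind the edge with the bar: 0 with its feet on the bench, growing as that edge rises; it stays where it is left. 0.06 lifts the foot 15 mm. The base is a white slab 300 mm wide along the edge; at the edge its underside is 20 mm and its top 58 mm above the bench; housing and glass boiler lie farther back.
- foot (a point): Middle of the underside of the foot to be shimmed: a grey block 40 x 40 mm, 20 mm high, under the levered edge at the end farther from the robot (a like foot is 240 mm off, at the robot's end). x points away from the edge towards the hinge (the way to push the shim), y along the edge away from the bar. The edge lies 35 mm, the foot's outer face 20 mm to -x of this point.
- shim_tab (a point): Grip of the thin aluminium shim (0.12 kg), 32 mm above its underside: middle of an upright tab 20 mm long (x), 22 mm wide (y), 46 mm high, at the rear of a flat plate 36 mm wide and 9 mm thick. x points along the plate to its free end (nose), 108 mm ahead of this point. A bystander has the same outline but a plate 26 mm thick: it is the wrong one.
There are look-alikes about, which are no part of the job. What is shaped like the part that bears shim_tab but blue, green or turquoise is not meant.

How it is judged (in metres and radians):
On the way:
1. the unit's edge is levered up by the bar, its foot at least 12 mm clear of the bench (value of joint base above 0.05 rad and contact force between bar and base above 1 N), for 0.2 s.
At the end, for the whole second after the job is handed in: The thin shim lies flat on the bench and at rest, its nose 18 mm or more (at most 68 mm) under the foot farther from the robot, its centre line within 16 mm of the foot's middle and within 15 degrees of square to the edge; the unit is still raised (tilt above 0.03 rad) (x of foot in the frame of shim_tab between 0.06 and 0.11 m and y of foot in the frame of shim_tab between -0.016 and 0.016 m and angle between the x axis of shim_tab and the x axis of foot, either way round below 0.26 rad and angle between shim_tab's own z axis and vertical below 0.1 rad and height (world z) of shim_tab below 0.038 m and value of joint base above 0.03 rad and linear speed of shim below 0.02 m/s); the robot touches nothing.
It also fails if it takes over 53 s, if anything falls off the work surface, if the arm or the gripper's body presses on something with over 40 N, if the wrist force passes 120 N, or if a joint passes its speed limit or range.

ROBOT

A 7-joint arm with a two-finger parallel gripper is mounted at the origin on the work surface. World frame = base frame: x ahead of the robot, y to its left, z up, the work surface at z = 0. Lengths are in mm, angles in rad, forces in N, time in s.
With the tool pointing down it reaches from about 400 to 875 mm from the base axis. Payload 4.4 kg.
Tool frame: the origin (TCP) lies at the very end of the fingers, on their centre line; the grasp point (between the pads) lies 19 mm behind it; z points along the fingers, y is the direction in which the jaws open and shut (so a half turn about z gives the same grasp; the last joint's range is limited). The gripper opens to 85 mm and grips with 20 to 120 N. Pads are 22 mm wide; open, the fingers measure 114 mm over their backs; the gripper's body (76 mm by 85 mm) begins 54 mm behind the grasp point. The pads swing forward as they close: fully open they stand 13 mm farther back than shut.
Start: joints at [1.25, 0.628, 0.038, 1.517, -0.027, 0.996, -0.02], TCP at [163.861, -629.021, 231.313] pointing down, gripper open.
Joint ranges: [-3.06, 3.06], [-0.37, 2.12], [-1.25, 1.32], [0.18, 2.47], [-1.1, 4.24], [0.23, 1.98], [-2.94, 2.94]. Speed limits (rad/s): [2.57, 2.57, 3.14, 3.14, 3.14, 3.14, 3.14].

INTERFACE

Orientations are given as [roll, pitch, yaw] about the fixed x, y, z axes, in that order (R = Rz(yaw) Ry(pitch) Rx(roll)).
In Python, from cell import read_state, get_image, calibration, finish_job gives the robot as it stands. The module is installed in compiled form; this text tells all that it offers.
- The arm moves only by the tool apply_moves, never from a script. Its argument "increments" is a list of rows, each an object of numbers: "tx", "ty", "tz": the shift along the world's x, y, z in m; "rx", "ry", "rz": the turn, a rotation vector about the world's x, y, z in units of 5 degrees (1.0 is 5 degrees); "claw": the finger opening in m, from 0 to 0.0854. In form: [{"tx": .., "ty": .., "tz": .., "rx": .., "ry": .., "rz": .., "claw": ..}, ...]. A call has 1 to 12 rows; each row is the pose to reach, as a shift and turn from the pose commanded when the call began; what a row does not reach only later rows make up. A row lasts 1/10 s, in which the tool goes at most 50 mm and 8.59 degrees, less where a joint would pass 70% of its speed; a pose out of reach is approached as far as the arm can. A call with a gripper value outside its range is refused whole. The fingers move at their own pace and stop on an object; the grip force is fixed at half the most. Time passes only in rows, so rows that repeat a pose let the fingers close. It gives the time, the measured TCP pose, the force and the opening at its end, in the units of the state.
- read_state(): the state, without advancing time (a new reading comes with each control period).
- get_image(name): name is "side" or "top" or "wrist"; returns the picture (400x640x3 uint8, red, green, blue); there is no depth.
- calibration(name): a dict with "camera_matrix" (3x3 intrinsics, pixels), "origin" and "attitude" of the camera in the world. Camera axes: x right, y up, looking along -z (the intrinsics and any distortion apply to the point x, -y, -z); pixel columns grow to the right and rows downward; lengths in mm; the calibration is good to about 2 mm. A picture is of the moment at which its call begins: read the wrist's pose just before it. calibration takes no time and is no camera call; for the wrist camera it gives the pose at the moment of the call.
- finish_job(): hands the job in, once; it reports no verdict.
The state is a dict: "clock": time; "qpos": joint angles; "qd": joint speeds; "tau": joint torques, N m; "eef_pos": TCP position; "tool_rot": TCP orientation; "force": force on the tool from outside, world axes, zero at the start; "torque": the same for the moment, N m; "width": finger opening in mm.
Only numpy, scipy, OpenCV 4.12 (cv2) and the standard library are available. Lean on these libraries where they do the work, as an engineer would, in place of code of your own. Each camera call takes 0.05 s, during which the arm holds its last target. There are 200 camera calls.

## Working session

There is one attempt and no reset: what is moved stays moved. The work goes in short steps, Python scripts to look and compute and a tool call to move; the robot and the scene stay as the last step left them, time stands still between calls to the robot, and variables do not carry over. Pictures are saved under pics/ and viewed, about 8 in all and at most 12, crops included, and the job is handed in when it is done.

Besides the shell and the picture viewer there is one more tool, called after "Call:" by a JSON object that holds its "api" and its "payload". apply_moves: Moves the arm, as the interface text tells. Its arguments: {"type":"object","properties":{"increments":{"type":"array"}},"required":["increments"]}

```bash
mkdir -p pics; cat > h.py <<'E'
import numpy as np, cv2
from cell import read_state, get_image, calibration, finish_job
from scipy.spatial.transform import Rotation as R
def snap(n,f):
    c=calibration(n); im=get_image(n); cv2.imwrite('pics/'+f,im[:,:,::-1]); np.save('pics/'+f+'.npy',c,allow_pickle=True); return c,im
def load(f): return np.load('pics/'+f+'.npy',allow_pickle=True).item()
def rot(c):
    a=np.array(c['attitude'],float)
    return a if a.shape==(3,3) else R.from_euler('xyz',a).as_matrix() if a.size==3 else None
def ray(c,u,v):
    d=cv2.undistortPoints(np.array([[[u,v]]],float),np.array(c['camera_matrix'],float),np.array(c['distortion'],float) if 'distortion' in c else None)[0,0]
    return np.array(c['origin'],float), rot(c)@np.array([d[0],-d[1],-1.])
def onz(c,u,v,z):
    o,d=ray(c,u,v); return o+d*(z-o[2])/d[2]
def proj(c,p):
    q=rot(c).T@(np.array(p,float)-np.array(c['origin'])); q=np.array([q[0],-q[1],-q[2]]); k=np.array(c['camera_matrix'])@q; return k[:2]/k[2]
def tri(c1,p1,c2,p2):
    o1,d1=ray(c1,*p1);o2,d2=ray(c2,*p2)
    s=np.linalg.lstsq(np.c_[d1,-d2],o2-o1,rcond=None)[0]
    a=o1+s[0]*d1;b=o2+s[1]*d2
    return (a+b)/2,np.linalg.norm(a-b)
E
python3 - <<'E'
from h import *
print(read_state())
for n in ['top','side','wrist']:
    c,im=snap(n,n+'0.png'); print(n,c)
E
```

```text
{'clock': 0.0, 'qpos': array([ 1.25018096,  0.62930564,  0.03843662,  1.51838568, -0.02700194,
        0.99629566, -0.02000906]), 'qd': array([-1.05374105e-03,  1.07800747e-03, -1.19289387e-04,  1.43212160e-03,
        2.02047531e-05, -6.79562950e-04, -1.25562802e-03]), 'tau': array([-4.27923387e-04, -5.63399506e+01,  1.22637190e+00, -1.93448961e+01,
        1.10356836e-02,  1.05149823e-02, -1.84406943e-06]), 'eef_pos': array([ 163.71594861, -628.39346378,  230.40957521]), 'tool_rot': array([-3.13971619e+00,  1.83099603e-05,  2.54809183e-01]), 'force': array([ 0.72582862,  0.34377325, -0.22024623]), 'torque': array([-0.0424646 , -0.00097845, -0.01443124]), 'width': 85.4907056732612}
top {'camera_matrix': array([[439.17602461,   0.        , 319.96171722],
       [  0.        , 439.17602461, 203.80712526],
       [  0.        ,   0.        ,   1.        ]]), 'origin': array([ 348.62188635,  139.38665455, 1435.38828623]), 'attitude': array([ 0.11027463,  0.0111903 , -1.54666281])}
side {'camera_matrix': array([[486.59456701,   0.        , 323.87035271],
       [  0.        , 486.59456701, 200.43458991],
       [  0.        ,   0.        ,   1.        ]]), 'origin': array([1231.12616963, -967.21368704, 1011.45462369]), 'attitude': array([0.95558062, 0.02369272, 0.56191912])}
wrist {'camera_matrix': array([[325.56067677,   0.        , 317.56230122],
       [  0.        , 325.56067677, 201.04077304],
       [  0.        ,   0.        ,   1.        ]]), 'origin': array([ 242.78877757, -607.92827981,  373.10469978]), 'attitude': array([-0.32411966,  0.00164834, -1.31462236])}
```

View pics/top0.png

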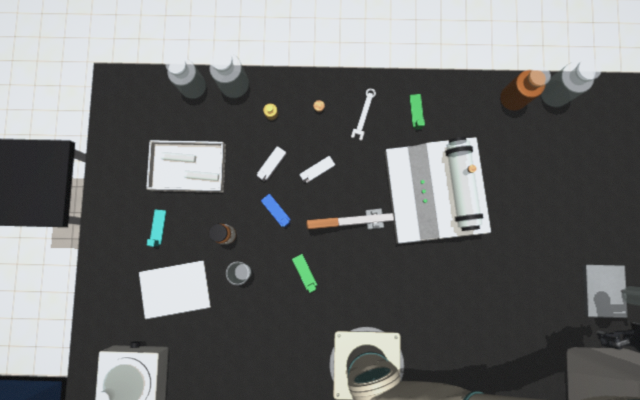

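View pics/side0.png

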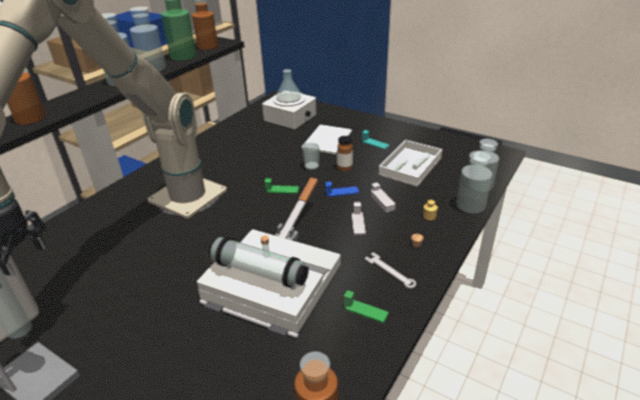

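```bash
python3 - <<'E'
from h import *
a=cv2.imread('pics/top0.png')[135:255,250:450]; b=cv2.imread('pics/side0.png')[165:335,195:405]
A=cv2.resize(a,(800,480),interpolation=cv2.INTER_CUBIC)
cv2.imwrite('pics/ctop.png',A)
B=cv2.resize(b,None,fx=3.5,fy=3.5,interpolation=cv2.INTER_CUBIC); cv2.imwrite('pics/cside.png',B)
c=load('top0.png')
for n,p,z in [('grip end',(308,223),95),('ridge',(375,219),30),('edge far',(387,148),58),('edge near',(398,243),58),('shimA',(272,162),20),('shimB',(317,169),20)]: print(n,onz(c,*p,z))
E
```

```text
grip end [436.78692882 193.09955047  95.        ]
ridge [458.90638249 -18.57078528  30.        ]
edge far [684.97697063 -51.34760335  58.        ]
edge near [383.35801408 -87.81349198  58.        ]
shimA [639.29981967 319.68169612  20.        ]
shimB [619.23967818 171.45600958  20.        ]
```

View pics/ctop.png

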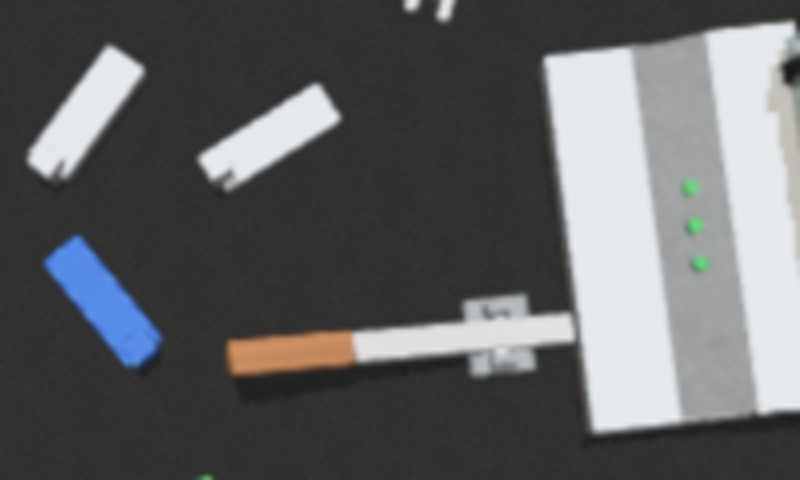

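View pics/cside.png

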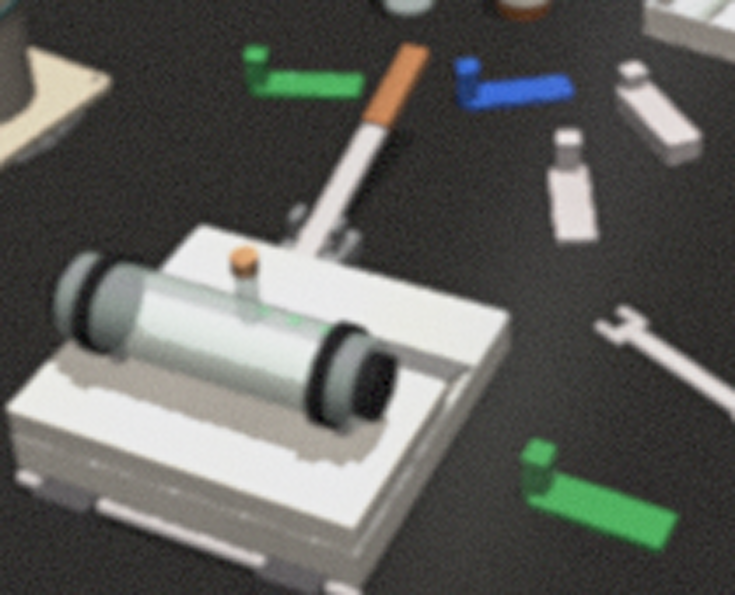

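```bash
python3 - <<'E'
from h import *
t=load('top0.png');s=load('side0.png')
T=lambda x,y:(250+x/4-.4,135+y/4-.4); S=lambda x,y:(195+x/3.5-.35,165+y/3.5-.35)
for n,a,b in [('butt',(229,358),(415,48)),('woodfront',(355,347),(372,123)),('tabtop',(220,172),(569,137)),('noseL',(320,84),(598,238)),('noseR',(341,118),(560,239)),('edgefar',(545,57),(508,318)),('edgenear',(592,432),(205,226))]:
    print(n,*[np.round(x,1) for x in tri(t,T(*a),s,S(*b))])
# plate edges at z=9: plane intersection from top
for p in [(320,84),(341,118),(232,192),(198,158)]: print('top z9',onz(t,*T(*p),9).round(1))
print('ridge',onz(t,*T(500,337),38).round(1),'barend',onz(t,*T(574,327),17).round(1))
for x in [(545,57),(592,432)]: print('edge58',onz(t,*T(*x),58).round(1))
print('thick shim nose');print(tri(t,T(145,70),s,S(668,152)))
E
```

```text
butt [431.7 195.4 109.3] 1.8
woodfront [444.3  99.6  81.9] 1.7
tabtop [589.3 212.7  46.8] 9.6
noseL [668.5 132.3  10.6] 3.8
noseR [639.5 113.8  10.6] 2.0
edgefar [681.8 -48.3  56.9] 1.5
edgenear [385.4 -85.4  60.4] 2.3
top z9 [667.2 131.2   9. ]
top z9 [639.  113.2   9. ]
top z9 [575.3 201.5   9. ]
top z9 [603.  230.2   9. ]
ridge [458.7 -16.4  38. ] barend [469.9 -78.4  17. ]
edge58 [682.1 -47.7  58. ]
edge58 [384.6 -86.6  58. ]
thick shim nose
(array([672.35891218, 274.69816368,  21.67551662]), np.float64(1.4873501615346292))
```

```bash
cat >> h.py <<'E'
U=np.array([.128,-.992,0]); J=np.array([.992,.128,0])
def barR(a):
    z=-(U*np.sin(a)+np.array([0,0,np.cos(a)])); return np.c_[np.cross(J,z),J,z]
def cur():
    s=read_state(); return s['eef_pos'],R.from_euler('xyz',s['tool_rot']).as_matrix(),s
def rv(Rt,Rc): return R.from_matrix(Rt@Rc.T).as_rotvec()/np.radians(5)
E
python3 - <<'E'
from h import *
p,r,s=cur(); Rt=barR(.29)
print(rv(Rt,r)); G=np.array([435,164.5,93]); tcp=G+19*Rt[:,2]; pre=tcp-90*Rt[:,2]; print(tcp,pre, pre-[163.9,-629,231.3])
E
```

```text
[ 2.99789685 -2.04564847 16.42319027]
[434.30456419 169.88962754  74.79336637] [437.59873382 144.35981288 161.03531516] [273.69873382 773.35981288 -70.26468484]
```

Call:
{"api": "apply_moves", "payload": {"increments": [{"tx": 0.236,"ty": 0.329,"tz": 0.169,"claw": 0.085},{"tx": 0.236,"ty": 0.329,"tz": 0.169},{"tx": 0.236,"ty": 0.329,"tz": 0.169},{"tx": 0.236,"ty": 0.329,"tz": 0.169},{"tx": 0.236,"ty": 0.329,"tz": 0.169},{"tx": 0.236,"ty": 0.329,"tz": 0.169},{"tx": 0.236,"ty": 0.329,"tz": 0.169},{"tx": 0.236,"ty": 0.329,"tz": 0.169},{"tx": 0.236,"ty": 0.329,"tz": 0.169}]}}

```text
$.increments[0]: bad value
```

```bash
python3 - <<'E'
from h import *
p,r,s=cur(); print(p,s['qpos'],s['clock']); Rt=barR(.29)
print(rv(Rt,r)); G=np.array([435,164.5,93]); tcp=G+19*Rt[:,2]; pre=tcp-90*Rt[:,2]; print(tcp,pre, pre-p)
E
```

```text
[ 163.75449095 -628.54975646  230.5900998 ] [ 1.25020818  0.6291462   0.038419    1.51814318 -0.02699346  0.99626952
 -0.01999698] 0.15
[ 2.99789685 -2.04564847 16.42319027]
[434.30456419 169.88962754  74.79336637] [437.59873382 144.35981288 161.03531516] [273.84424287 772.90956934 -69.55478464]
```

Call:
{"api": "apply_moves", "payload": {"increments": [{"tx": 0.026,"ty": 0.036,"tz": 0.019,"rx": 0,"ry": 0,"rz": 0,"claw": 0.085},{"tx": 0.236,"ty": 0.329,"tz": 0.169,"rx": 0,"ry": 0,"rz": 0,"claw": 0.085}]}}

```text
clock: 0.35
eef_pos: [215.8, -554.9, 268.5]
tool_rot: [-3.139, 0.001, 0.251]
force: [1.5, 0.5, 0.8]
width: 85.1
```

Call:
{"api": "apply_moves", "payload": {"increments": [{"tx": 0.183,"ty": 0.255,"tz": 0.13,"rx": 0.3,"ry": -0.2,"rz": 1.6,"claw": 0.085},{"tx": 0.183,"ty": 0.255,"tz": 0.13,"rx": 0.6,"ry": -0.4,"rz": 3.2,"claw": 0.085},{"tx": 0.183,"ty": 0.255,"tz": 0.13,"rx": 0.9,"ry": -0.6,"rz": 4.8,"claw": 0.085},{"tx": 0.183,"ty": 0.255,"tz": 0.13,"rx": 1.2,"ry": -0.8,"rz": 6.4,"claw": 0.085},{"tx": 0.183,"ty": 0.255,"tz": 0.13,"rx": 1.5,"ry": -1.0,"rz": 8.0,"claw": 0.085},{"tx": 0.22,"ty": 0.7,"tz": 0.13,"rx": 1.8,"ry": -1.2,"rz": 9.6,"claw": 0.085},{"tx": 0.22,"ty": 0.7,"tz": 0.13,"rx": 2.1,"ry": -1.4,"rz": 11.2,"claw": 0.085},{"tx": 0.22,"ty": 0.7,"tz": 0.13,"rx": 2.4,"ry": -1.6,"rz": 12.8,"claw": 0.085},{"tx": 0.22,"ty": 0.7,"tz": 0.13,"rx": 2.7,"ry": -1.8,"rz": 14.4,"claw": 0.085},{"tx": 0.22,"ty": 0.7,"tz": 0.13,"rx": 3.0,"ry": -2.05,"rz": 16.4,"claw": 0.085},{"tx": 0.22,"ty": 0.7,"tz": 0.13,"rx": 3.0,"ry": -2.05,"rz": 16.4,"claw": 0.085},{"tx": 0.22,"ty": 0.7,"tz": 0.13,"rx": 3.0,"ry": -2.05,"rz": 16.4,"claw": 0.085}]}}

```text
clock: 1.55
eef_pos: [408.8, -21.7, 388.2]
tool_rot: [3.14, -0.291, 1.697]
force: [1.5, -0.6, -0.3]
width: 85.5
```

```bash
python3 - <<'E'
from h import *
p,r,s=cur(); print(p,s['qpos'],s['clock']); Rt=barR(.29)
print(rv(Rt,r)); G=np.array([435,164.5,93]); tcp=G+19*Rt[:,2]; pre=tcp-90*Rt[:,2]; print(tcp,pre, pre-p)
E
```

```text
[408.79969857 -21.69569742 388.23477293] [ 0.68321574  0.19527913 -0.56460689  1.83813065 -0.18969217  1.21559005
  0.32240717] 1.55
[-0.00853937  0.01304544  0.03081585]
[434.30456419 169.88962754  74.79336637] [437.59873382 144.35981288 161.03531516] [  28.79903525  166.0555103  -227.19945777]
```

Call:
{"api": "apply_moves", "payload": {"increments": [{"tx": 0.028,"ty": 0.162,"tz": -0.19,"rx": 0,"ry": 0,"rz": 0,"claw": 0.085},{"tx": 0.028,"ty": 0.162,"tz": -0.19,"rx": 0,"ry": 0,"rz": 0,"claw": 0.085},{"tx": 0.028,"ty": 0.162,"tz": -0.19,"rx": 0,"ry": 0,"rz": 0,"claw": 0.085},{"tx": 0.028,"ty": 0.162,"tz": -0.19,"rx": 0,"ry": 0,"rz": 0,"claw": 0.085},{"tx": 0.028,"ty": 0.162,"tz": -0.19,"rx": 0,"ry": 0,"rz": 0,"claw": 0.085},{"tx": 0.028,"ty": 0.162,"tz": -0.19,"rx": 0,"ry": 0,"rz": 0,"claw": 0.085},{"tx": 0.028,"ty": 0.162,"tz": -0.19,"rx": 0,"ry": 0,"rz": 0,"claw": 0.085}]}}

```text
clock: 2.25
eef_pos: [435.9, 139.3, 197.6]
tool_rot: [-3.14, -0.291, 1.699]
force: [0.6, -0.1, 0.6]
width: 85.5
```

```bash
python3 - <<'E'
from h import *
p,r,s=cur(); c,im=snap('wrist','w1.png'); Rt=barR(.29)
print(p,s['clock'],c['origin'],c['attitude'],rv(Rt,r)); G=np.array([435,164.5,93]); tcp=G+19*Rt[:,2]; print(tcp-p)
# bar/wood mask orange
hsv=cv2.cvtColor(im,cv2.COLOR_RGB2HSV); m=cv2.inRange(hsv,(3,90,60),(22,255,255))
n,l,st,ce=cv2.connectedComponentsWithStats(m); i=1+st[1:,4].argmax(); print(st[i],ce[i]); 
box=cv2.boxPoints(cv2.minAreaRect(np.argwhere(l==i)[:,::-1].astype(np.float32))); print(box)
t=load('top0.png')
print('expect butt',proj(c,[431.7,195.4,109.3]),'front',proj(c,[444.3,99.6,81.9]))
E
```

```text
[435.91950811 139.25746942 197.57293869] 2.25 [431.0391842  176.65797463 357.70644646] [-0.03311459  0.00129397  0.12970521] [-0.0083345  -0.01500514 -0.00021577]
[  -1.61494392   30.63215812 -122.77957232]
[ 306  164   35  117 3758] [322.92841937 220.77887174]
[[306. 164.]
 [340. 164.]
 [340. 280.]
 [306. 280.]]
expect butt [322.03295615 165.92408892] front [321.70379288 281.71982827]
```

View pics/w1.png

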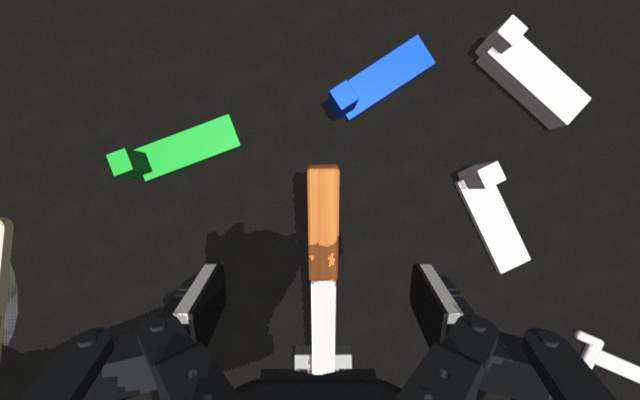

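Call:
{"api": "apply_moves", "payload": {"increments": [{"tx": -0.001,"ty": 0.01,"tz": -0.04,"rx": 0,"ry": 0,"rz": 0,"claw": 0.085},{"tx": -0.001,"ty": 0.02,"tz": -0.08,"rx": 0,"ry": 0,"rz": 0,"claw": 0.085},{"tx": -0.001,"ty": 0.03,"tz": -0.122,"rx": 0,"ry": 0,"rz": 0,"claw": 0.085},{"tx": -0.001,"ty": 0.03,"tz": -0.122,"rx": 0,"ry": 0,"rz": 0,"claw": 0.085},{"tx": -0.001,"ty": 0.03,"tz": -0.122,"rx": 0,"ry": 0,"rz": 0,"claw": 0.0},{"tx": -0.001,"ty": 0.03,"tz": -0.122,"rx": 0,"ry": 0,"rz": 0,"claw": 0.0},{"tx": -0.001,"ty": 0.03,"tz": -0.122,"rx": 0,"ry": 0,"rz": 0,"claw": 0.0},{"tx": -0.001,"ty": 0.03,"tz": -0.122,"rx": 0,"ry": 0,"rz": 0,"claw": 0.0},{"tx": -0.001,"ty": 0.03,"tz": -0.122,"rx": 0,"ry": 0,"rz": 0,"claw": 0.0},{"tx": -0.001,"ty": 0.03,"tz": -0.122,"rx": 0,"ry": 0,"rz": 0,"claw": 0.0}]}}

```text
clock: 3.3
eef_pos: [437.1, 168.4, 77.1]
tool_rot: [3.137, -0.29, 1.697]
force: [0.6, -1.7, 4.1]
width: 24.8
```

```bash
python3 - <<'E'
from h import *
p,r,s=cur(); print(p,s['force'],s['width'],s['torque'])
# arc: ridge axis from grip
G=p-19*r[:,2]; F=np.array([458.7,-16.4,22]); h=(F-G)@U; print('grip',G,'dist to ridge',h)
L=np.hypot(h,G[2]-22); b0=np.arctan2(G[2]-22,h); off=12/L
print('bar slope est',b0-np.arcsin(12/L))
Ggeom=G
for zt in [80,60,45,34,27,24]:
    b=np.arcsin((zt-22)/L); d=b-b0   # rotation (negative)
    Rn=R.from_rotvec(J*0).as_matrix()
    a=.29+d; Rt=barR(a); Gn=F+np.array([0,0,0])-U*L*np.cos(b); Gn=G+U*(h-L*np.cos(b)); Gn[2]=zt
    print(zt,((Gn+19*Rt[:,2]-p)/1000).round(4),rv(Rt,barR(.29)).round(2))
E
```

```text
[437.08495908 168.43870448  77.12851643] [ 0.5848571  -1.66688607  4.13453979] 24.841468520695752 [-0.55310019 -0.30877298  0.05164297]
grip [437.68843629 163.03578782  95.33412839] dist to ridge 180.68978167032316
bar slope est 0.3239688973617084
80 [-0.0006  0.0039 -0.0157] [-0.95 -0.12 -0.  ]
60 [-0.001  0.007 -0.036] [-2.15 -0.28  0.  ]
45 [-0.0011  0.0079 -0.0511] [-3.04 -0.39 -0.  ]
34 [-0.0011  0.0078 -0.0621] [-3.68 -0.48 -0.  ]
27 [-0.0011  0.0074 -0.0691] [-4.09 -0.53  0.  ]
24 [-0.001   0.0072 -0.0721] [-4.27 -0.55 -0.  ]
```

Call:
{"api": "apply_moves", "payload": {"increments": [{"tx": -0.0005,"ty": 0.002,"tz": -0.008,"rx": -0.47,"ry": -0.06,"rz": 0,"claw": 0.0},{"tx": -0.0006,"ty": 0.0039,"tz": -0.0157,"rx": -0.95,"ry": -0.12,"rz": 0,"claw": 0.0},{"tx": -0.0008,"ty": 0.0055,"tz": -0.026,"rx": -1.55,"ry": -0.2,"rz": 0,"claw": 0.0},{"tx": -0.001,"ty": 0.007,"tz": -0.036,"rx": -2.15,"ry": -0.28,"rz": 0,"claw": 0.0},{"tx": -0.001,"ty": 0.0075,"tz": -0.0435,"rx": -2.6,"ry": -0.34,"rz": 0,"claw": 0.0},{"tx": -0.0011,"ty": 0.0079,"tz": -0.0511,"rx": -3.04,"ry": -0.39,"rz": 0,"claw": 0.0},{"tx": -0.0011,"ty": 0.0079,"tz": -0.0566,"rx": -3.36,"ry": -0.43,"rz": 0,"claw": 0.0},{"tx": -0.0011,"ty": 0.0078,"tz": -0.0621,"rx": -3.68,"ry": -0.48,"rz": 0,"claw": 0.0},{"tx": -0.0011,"ty": 0.0078,"tz": -0.0621,"rx": -3.68,"ry": -0.48,"rz": 0,"claw": 0.0},{"tx": -0.0011,"ty": 0.0078,"tz": -0.0621,"rx": -3.68,"ry": -0.48,"rz": 0,"claw": 0.0}]}}

```text
clock: 4.3
eef_pos: [436.2, 172.8, 15.3]
tool_rot: [3.138, 0.039, 1.695]
force: [3.2, -9.1, 14.5]
width: 25.0
```

```bash
python3 - <<'E'
from h import *
p,r,s=cur(); print(p,s['force'],s['width'],s['tool_rot'],s['clock']); print('grip',p-19*r[:,2])
E
```

```text
[436.19273933 172.81523766  15.28740106] [ 3.2001735  -9.11533804 14.47316692] 24.97362941730823 [3.13796452 0.0387678  1.69544081] 4.3
grip [436.03278908 173.53735344  34.27299993]
```

Call:
{"api": "apply_moves", "payload": {"increments": [{"tx": 0,"ty": -0.002,"tz": -0.002,"rx": -0.1,"ry": 0,"rz": 0,"claw": 0.0},{"tx": 0,"ty": -0.003,"tz": -0.004,"rx": -0.2,"ry": 0,"rz": 0,"claw": 0.0},{"tx": 0,"ty": -0.003,"tz": -0.005,"rx": -0.2,"ry": 0,"rz": 0,"claw": 0.0},{"tx": 0,"ty": -0.003,"tz": -0.005,"rx": -0.2,"ry": 0,"rz": 0,"claw": 0.0},{"tx": 0,"ty": -0.003,"tz": -0.005,"rx": -0.2,"ry": 0,"rz": 0,"claw": 0.0},{"tx": 0,"ty": -0.003,"tz": -0.005,"rx": -0.2,"ry": 0,"rz": 0,"claw": 0.0}]}}

```text
clock: 4.9
eef_pos: [436.4, 172.4, 11.0]
tool_rot: [3.138, 0.052, 1.696]
force: [0.9, -3.1, 19.9]
width: 24.5
```

```bash
python3 - <<'E'
from h import *
p,r,s=cur(); print(p,s['force'],s['tool_rot'],'grip',p-19*r[:,2])
c,im=snap('top','top1.png'); c2,im2=snap('side','side1.png')
cv2.imwrite('pics/cside1.png',cv2.resize(im2[165:335,195:405,::-1],None,fx=3.5,fy=3.5,interpolation=cv2.INTER_CUBIC))
# far corner of edge: top vs before via optical flow of patch
g=lambda f:cv2.imread('pics/'+f,0)
for a,b,pt in [('top0.png','top1.png',(386,149)),('side0.png','side1.png',(339.8,255.5))]:
    q,st,e=cv2.calcOpticalFlowPyrLK(g(a),g(b),np.array([[pt]],np.float32),None,winSize=(15,15)); print(pt,q,e)
    
    if 'top' in a:T=q[0,0]
    else:S=q[0,0]
print(tri(c,T,c2,S))
E
```

```text
[436.37471365 172.37095976  10.95025472] [ 0.89744572 -3.08891014 19.88181557] [3.1383757  0.05213648 1.69649743] grip [436.18993982 173.345624    29.92433937]
(386, 149) [[[388.50287 147.12437]]] [[3.7795832]]
(339.8, 255.5) [[[339.31528 250.37257]]] [[1.7898611]]
(array([682.34266896, -52.98940068,  80.41125147]), np.float64(0.1742560394514511))
```

Call:
{"api": "apply_moves", "payload": {"increments": [{"tx": 0,"ty": 0,"tz": 0,"rx": 0,"ry": 0,"rz": 0,"claw": 0.085},{"tx": 0,"ty": 0,"tz": 0,"rx": 0,"ry": 0,"rz": 0,"claw": 0.085},{"tx": 0,"ty": 0,"tz": 0,"rx": 0,"ry": 0,"rz": 0,"claw": 0.085},{"tx": 0,"ty": 0,"tz": 0,"rx": 0,"ry": 0,"rz": 0,"claw": 0.085},{"tx": 0,"ty": 0,"tz": 0.03,"rx": 0,"ry": 0,"rz": 0,"claw": 0.085},{"tx": 0,"ty": 0,"tz": 0.08,"rx": 0,"ry": 0,"rz": 0,"claw": 0.085},{"tx": 0,"ty": 0,"tz": 0.13,"rx": 0,"ry": 0,"rz": 0,"claw": 0.085},{"tx": 0.0,"ty": 0.0,"tz": 0.16,"rx": 0,"ry": 0,"rz": 0,"claw": 0.085}]}}

```text
clock: 5.8
eef_pos: [435.3, 174.0, 172.1]
tool_rot: [3.139, 0.049, 1.697]
force: [1.0, 0.6, -0.3]
width: 84.8
```

```bash
cat >> h.py <<'E'
def flatR(yaw): # x dir yaw of the shim -> tool with jaw across
    j=np.array([-np.sin(yaw),np.cos(yaw),0]); z=np.array([0,0,-1.]); return np.c_[np.cross(j,z),j,z]
E
python3 - <<'E'
from h import *
p,r,s=cur(); print(p,s['force'],s['tool_rot'],s['width'],s['clock'])
print(np.array([591,212.5,170])-p, rv(flatR(np.radians(-55.5)),r))
E
```

```text
[435.33535844 173.97845331 172.11941905] [ 0.97598551  0.55873484 -0.2660362 ] [3.13850481 0.04941881 1.69731142] 84.7757728417756 5.8
[155.66464156  38.52154669  -2.11941905] [0.52142081 0.23706537 5.44824739]
```

View pics/cside1.png

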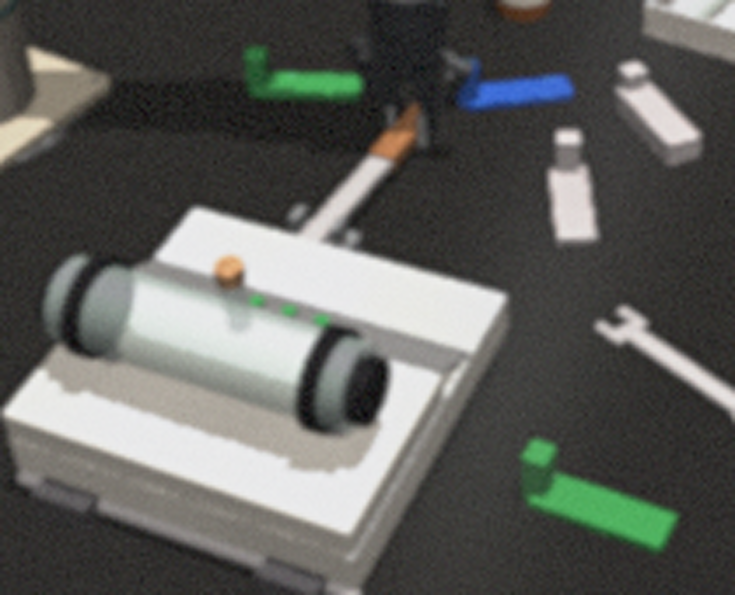

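The picture shows the unit's near edge raised by the bar: the far corner moved up to about crop (508,297). The thin shim is untouched at (572,190). Next I go over the tab.

Call:
{"api": "apply_moves", "payload": {"increments": [{"tx": 0.05,"ty": 0.013,"tz": 0.0,"rx": 0.15,"ry": 0.07,"rz": 1.6,"claw": 0.085},{"tx": 0.1,"ty": 0.025,"tz": 0.0,"rx": 0.3,"ry": 0.14,"rz": 3.2,"claw": 0.085},{"tx": 0.15,"ty": 0.037,"tz": 0.0,"rx": 0.45,"ry": 0.2,"rz": 4.8,"claw": 0.085},{"tx": 0.156,"ty": 0.038,"tz": 0.0,"rx": 0.52,"ry": 0.24,"rz": 5.45,"claw": 0.085},{"tx": 0.156,"ty": 0.038,"tz": 0.0,"rx": 0.52,"ry": 0.24,"rz": 5.45,"claw": 0.085}]}}

```text
clock: 6.3
eef_pos: [592.1, 210.8, 168.0]
tool_rot: [-3.138, 0.001, 2.171]
force: [-1.6, -0.7, -0.3]
width: 84.8
```

```bash
python3 - <<'E'
from h import *
p,r,s=cur(); c,im=snap('wrist','w2.png'); print(p,s['tool_rot'],s['clock'],c)
for n,q in [('tab',(591,212.5,46)),('nose',(653,122.5,9)),('tcp',p)]: print(n,proj(c,q))
c1=load('w1.png'); print('w1 tab top',proj(c1,(591,212.5,46)))
E
```

```text
[592.12732914 210.81142964 167.99610632] [-3.13822461e+00  5.49648260e-04  2.17084512e+00] 6.3 {'camera_matrix': array([[325.56067677,   0.        , 317.56230122],
       [  0.        , 325.56067677, 201.04077304],
       [  0.        ,   0.        ,   1.        ]]), 'origin': array([545.97518117, 278.85954169, 310.5708085 ]), 'attitude': array([-0.32453736,  0.00351499,  0.60137391])}
tab [318.16429122 191.19310435]
nose [318.35573171 279.483491  ]
tcp [317.67598345 266.54871311]
w1 tab top [488.97307757 174.69245777]
```

View pics/w2.png

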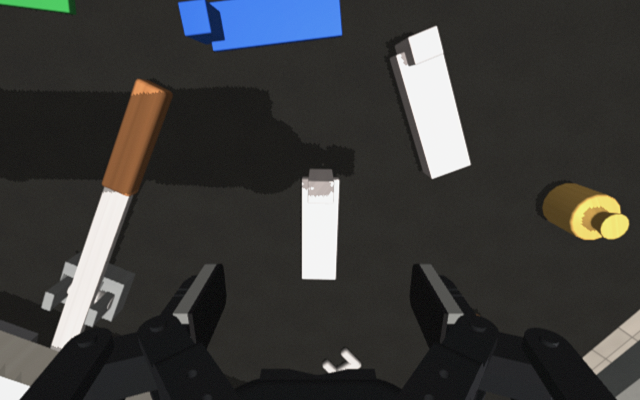

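Call:
{"api": "apply_moves", "payload": {"increments": [{"tx": 0,"ty": 0.003,"tz": -0.045,"rx": 0,"ry": 0,"rz": 0,"claw": 0.085},{"tx": 0,"ty": 0.003,"tz": -0.09,"rx": 0,"ry": 0,"rz": 0,"claw": 0.085},{"tx": 0,"ty": 0.003,"tz": -0.13,"rx": 0,"ry": 0,"rz": 0,"claw": 0.085},{"tx": 0,"ty": 0.003,"tz": -0.154,"rx": 0,"ry": 0,"rz": 0,"claw": 0.085},{"tx": 0,"ty": 0.003,"tz": -0.154,"rx": 0,"ry": 0,"rz": 0,"claw": 0.085},{"tx": 0,"ty": 0.003,"tz": -0.154,"rx": 0,"ry": 0,"rz": 0,"claw": 0.0},{"tx": 0,"ty": 0.003,"tz": -0.154,"rx": 0,"ry": 0,"rz": 0,"claw": 0.0},{"tx": 0,"ty": 0.003,"tz": -0.154,"rx": 0,"ry": 0,"rz": 0,"claw": 0.0},{"tx": 0,"ty": 0.003,"tz": -0.154,"rx": 0,"ry": 0,"rz": 0,"claw": 0.0},{"tx": 0,"ty": 0.003,"tz": -0.154,"rx": 0,"ry": 0,"rz": 0,"claw": 0.0},{"tx": 0,"ty": 0.003,"tz": -0.154,"rx": 0,"ry": 0,"rz": 0,"claw": 0.0}]}}

```text
clock: 7.45
eef_pos: [591.5, 214.8, 16.6]
tool_rot: [-3.141, 0.002, 2.173]
force: [-1.1, -0.5, 6.5]
width: 21.0
```

```bash
python3 - <<'E'
from h import *
p,r,s=cur(); print(p,s['force'],s['width'],s['torque'])
foot=np.array([656.8,-86.6]); u=np.array([.13,-.9915]); yaw=np.arctan2(u[1],u[0])
pre=foot-u*200; fin=foot-u*85
print('pre',pre-p[:2],'fin',fin-p[:2],fin,rv(flatR(yaw),r))
E
```

```text
[591.54370815 214.81925338  16.62242244] [-1.06538887 -0.4631233   6.50939217] 20.9842320871261 [-0.10504211  0.18024427 -0.0538374 ]
pre [  39.25629185 -103.11925338] fin [  54.20629185 -217.14175338] [645.75    -2.3225] [ 2.34215593e-02 -3.72214366e-03 -5.40444754e+00]
```

Call:
{"api": "apply_moves", "payload": {"increments": [{"tx": 0,"ty": 0,"tz": 0.015,"rx": 0,"ry": 0,"rz": 0,"claw": 0.0},{"tx": 0,"ty": 0,"tz": 0.03,"rx": 0,"ry": 0,"rz": 0,"claw": 0.0},{"tx": 0.01,"ty": -0.026,"tz": 0.03,"rx": 0,"ry": 0,"rz": -1.35,"claw": 0.0},{"tx": 0.02,"ty": -0.052,"tz": 0.03,"rx": 0,"ry": 0,"rz": -2.7,"claw": 0.0},{"tx": 0.03,"ty": -0.078,"tz": 0.03,"rx": 0,"ry": 0,"rz": -4.05,"claw": 0.0},{"tx": 0.039,"ty": -0.103,"tz": 0.03,"rx": 0,"ry": 0,"rz": -5.4,"claw": 0.0},{"tx": 0.039,"ty": -0.103,"tz": 0.03,"rx": 0,"ry": 0,"rz": -5.4,"claw": 0.0},{"tx": 0.039,"ty": -0.103,"tz": 0.03,"rx": 0,"ry": 0,"rz": -5.4,"claw": 0.0}]}}

```text
clock: 8.25
eef_pos: [630.1, 111.1, 46.2]
tool_rot: [-3.14, 0.001, 1.702]
force: [0.3, 0.7, -1.1]
width: 20.6
```

```bash
python3 - <<'E'
from h import *
p,r,s=cur(); print(p,s['force'],s['width'],s['tool_rot'],s['clock'])
c,im=snap('wrist','w3.png'); c2,im2=snap('side','side3.png'); print(c['origin'],c['attitude'])
z=p[2]-16.6+9; u=np.array([.13,-.9915]); n=p[:2]+u*108
w=np.array([.9915,.13])*18
for k in (1,-1): print('nose corner wrist',proj(c,[*(n+k*w),z]),'side',proj(c2,[*(n+k*w),z]))
a=cv2.resize(im[:,150:490],None,fx=1.15,fy=1.15); b=cv2.resize(im2[180:280,290:410],None,fx=3.4,fy=4.6,interpolation=cv2.INTER_CUBIC)
print(a.shape,b.shape); H=np.zeros((460,800,3),np.uint8); H[:,:391]=a[:460]; H[:,391:391+408]=b[:460]; cv2.imwrite('pics/m3.png',H[:,:,::-1])
E
```

```text
[630.12544474 111.10209538  46.18738364] [ 0.2840937   0.68491294 -1.06531997] 20.556437936228434 [-3.13952378e+00  9.01609016e-04  1.70154460e+00] 8.25
[619.46986993 192.59550086 188.72669265] [-0.32496663  0.0022023   0.13202751]
nose corner wrist [346.41097611 413.29997209] side [343.63457849 247.43008951]
nose corner wrist [288.67807316 413.1101154 ] side [332.81893049 244.404811  ]
(460, 391, 3) (460, 408, 3)
```

View pics/m3.png

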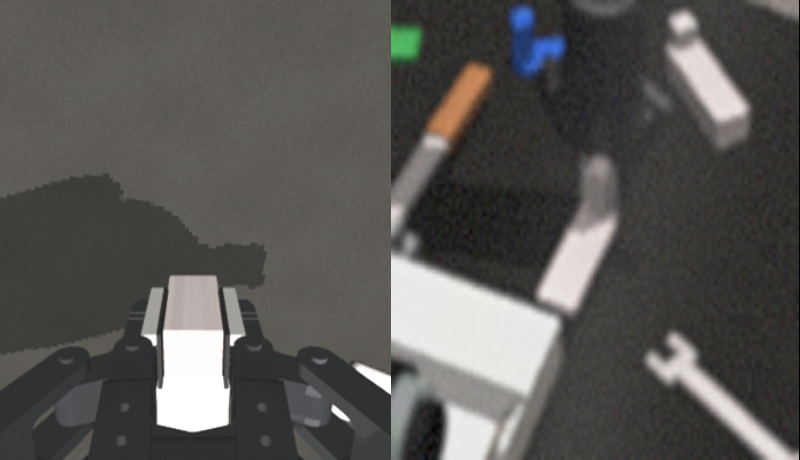

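Call:
{"api": "apply_moves", "payload": {"increments": [{"tx": 0,"ty": 0,"tz": -0.014,"rx": 0,"ry": 0,"rz": 0,"claw": 0.0},{"tx": 0,"ty": 0,"tz": -0.026,"rx": 0,"ry": 0,"rz": 0,"claw": 0.0},{"tx": 0,"ty": 0,"tz": -0.027,"rx": 0,"ry": 0,"rz": 0,"claw": 0.0},{"tx": 0.003,"ty": -0.02,"tz": -0.027,"rx": 0,"ry": 0,"rz": 0,"claw": 0.0},{"tx": 0.0055,"ty": -0.04,"tz": -0.027,"rx": 0,"ry": 0,"rz": 0,"claw": 0.0},{"tx": 0.008,"ty": -0.06,"tz": -0.027,"rx": 0,"ry": 0,"rz": 0,"claw": 0.0},{"tx": 0.011,"ty": -0.08,"tz": -0.027,"rx": 0,"ry": 0,"rz": 0,"claw": 0.0}]}}

```text
clock: 9.05
eef_pos: [639.9, 31.1, 17.0]
tool_rot: [-3.137, 0.001, 1.703]
force: [-0.9, 0.0, -1.1]
width: 21.0
```

```bash
python3 - <<'E'
from h import *
p,r,s=cur(); print(p,s['force'],s['width'],s['tool_rot'],s['clock'])
E
```

```text
[639.87845459  31.06509499  16.95487214] [-0.85743812  0.0117775  -1.05402524] 21.04982303829178 [-3.13651258e+00  1.14042279e-03  1.70285657e+00] 9.05
```

Call:
{"api": "apply_moves", "payload": {"increments": [{"tx": 0.003,"ty": -0.017,"tz": 0,"rx": 0,"ry": 0,"rz": 0,"claw": 0.0},{"tx": 0.0055,"ty": -0.033,"tz": 0,"rx": 0,"ry": 0,"rz": 0,"claw": 0.0},{"tx": 0.0055,"ty": -0.033,"tz": -0.001,"rx": 0,"ry": 0,"rz": 0,"claw": 0.0},{"tx": 0.0055,"ty": -0.033,"tz": -0.002,"rx": 0,"ry": 0,"rz": 0,"claw": 0.0}]}}

```text
clock: 9.45
eef_pos: [646.5, -2.4, 16.4]
tool_rot: [-3.139, 0.002, 1.701]
force: [-0.6, -3.5, 7.6]
width: 20.9
```

```bash
python3 - <<'E'
from h import *
p,r,s=cur(); print(p,s['force'],s['torque'],s['width'],s['tool_rot'],s['clock'])
E
```

```text
[646.49017816  -2.40124989  16.44991278] [-0.61612995 -3.48267598  7.61695037] [-1.03940711  0.22634045  0.02298151] 20.877242195328197 [-3.13875395e+00  2.24952282e-03  1.70138385e+00] 9.45
```

Call:
{"api": "apply_moves", "payload": {"increments": [{"tx": 0,"ty": 0,"tz": 0.001,"rx": 0,"ry": 0,"rz": 0,"claw": 0.06},{"tx": 0,"ty": 0,"tz": 0.001,"rx": 0,"ry": 0,"rz": 0,"claw": 0.06},{"tx": 0,"ty": 0,"tz": 0.001,"rx": 0,"ry": 0,"rz": 0,"claw": 0.06},{"tx": 0,"ty": 0,"tz": 0.001,"rx": 0,"ry": 0,"rz": 0,"claw": 0.06},{"tx": 0,"ty": 0,"tz": 0.02,"rx": 0,"ry": 0,"rz": 0,"claw": 0.06},{"tx": 0,"ty": 0,"tz": 0.06,"rx": 0,"ry": 0,"rz": 0,"claw": 0.06},{"tx": 0,"ty": 0.03,"tz": 0.1,"rx": 0,"ry": 0,"rz": 0,"claw": 0.06},{"tx": -0.02,"ty": 0.08,"tz": 0.13,"rx": 0,"ry": 0,"rz": 0,"claw": 0.06},{"tx": -0.06,"ty": 0.11,"tz": 0.16,"rx": 0,"ry": 0,"rz": 0,"claw": 0.06},{"tx": -0.1,"ty": 0.14,"tz": 0.18,"rx": 0,"ry": 0,"rz": 0,"claw": 0.06},{"tx": -0.14,"ty": 0.17,"tz": 0.2,"rx": 0,"ry": 0,"rz": 0,"claw": 0.06},{"tx": -0.14,"ty": 0.17,"tz": 0.2,"rx": 0,"ry": 0,"rz": 0,"claw": 0.06}]}}

```text
clock: 10.65
eef_pos: [503.1, 172.1, 218.0]
tool_rot: [-3.139, -0.001, 1.707]
force: [0.7, 0.7, -0.7]
width: 60.0
```

```bash
python3 - <<'E'
from h import *
p,r,s=cur(); print(p,s['force'],s['width'],s['clock'])
c,im=snap('top','top4.png'); c2,im2=snap('side','side4.png')
T=np.array([646,-2.3]); u=np.array([.13,-.9915])
for n,q in [('tabtop',(*T,46)),('plate rear',(*(T-u*10),9)),('edge line on plate',(*(T+u*50),9))]: print(n,proj(c,q),proj(c2,q))
a=cv2.resize(im[130:250,340:440],(400,480),interpolation=cv2.INTER_CUBIC); b=cv2.resize(im2[190:310,270:370],(400,480),interpolation=cv2.INTER_CUBIC)
cv2.imwrite('pics/m4.png',np.hstack([a,b])[:,:,::-1])
E
```

```text
[503.11293726 172.05034352 217.96129621] [ 0.70292808  0.6961185  -0.6735049 ] 59.958327863873926 10.65
tabtop [371.09900461 160.44286465] [337.63982889 245.42191384]
plate rear [366.9113872  163.10165682] [339.01079844 252.60021845]
edge line on plate [384.99972494 161.16295981] [331.12181734 264.79969763]
```

View pics/m4.png

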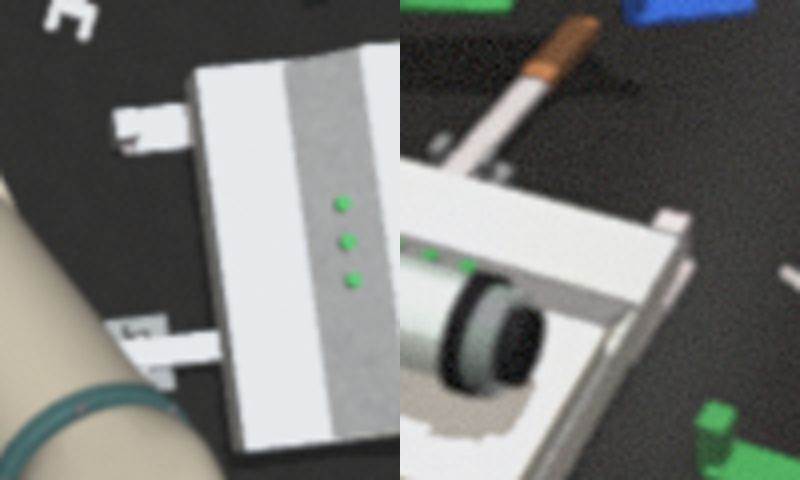

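Call:
{"api": "apply_moves", "payload": {"increments": [{"tx": 0.03,"ty": 0.0,"tz": 0.0,"rx": -1.5,"ry": 0,"rz": 0,"claw": 0.06},{"tx": 0.05,"ty": 0.0,"tz": 0.0,"rx": -3.0,"ry": 0,"rz": 0,"claw": 0.06},{"tx": 0.05,"ty": 0.0,"tz": 0.0,"rx": -4.5,"ry": 0,"rz": 0,"claw": 0.06},{"tx": 0.05,"ty": 0.0,"tz": 0.0,"rx": -6,"ry": 0,"rz": 0,"claw": 0.06},{"tx": 0.05,"ty": 0.0,"tz": 0.0,"rx": -7,"ry": 0,"rz": 0,"claw": 0.06},{"tx": 0.05,"ty": 0.0,"tz": 0.0,"rx": -7,"ry": 0,"rz": 0,"claw": 0.06}]}}

```text
clock: 11.35
eef_pos: [555.2, 171.8, 213.1]
tool_rot: [-3.042, 0.606, 1.739]
force: [-0.9, 0.4, -0.3]
width: 60.0
```

```bash
python3 - <<'E'
from h import *
p,r,s=cur(); print(p,s['force'],s['tool_rot'],s['clock'])
c,im=snap('wrist','w5.png'); F=np.array([656.8,-86.6]); u=np.array([.13,-.9915]); w=np.array([.9915,.13])
for k in (-20,20): print('foot outer low',proj(c,[*(F-20*u+k*w),18]), 'plate',proj(c,[*(F-45*u+.9*k*w),9]))
print('near foot',proj(c,[*(F-20*u-240*w),18]))
x,y=proj(c,[*(F-20*u),15]).astype(int); print(x,y)
x0=max(0,min(640-200,x-100)); y0=max(0,min(400-150,y-75)); print(x0,y0)
cv2.imwrite('pics/c5.png',cv2.resize(im[y0:y0+150,x0:x0+200,::-1],(800,600),interpolation=cv2.INTER_CUBIC))
E
```

```text
[555.23867546 171.76684155 213.05880868] [-0.91273688  0.43285789 -0.30676709] [-3.04216349  0.60633566  1.73875557] 11.35
foot outer low [363.80949339 219.98035823] plate [366.92170242 204.99380547]
foot outer low [391.56253537 221.5998854 ] plate [392.71178606 206.42355888]
near foot [216.28831933 211.37176861]
377 219
277 144
```

View pics/c5.png

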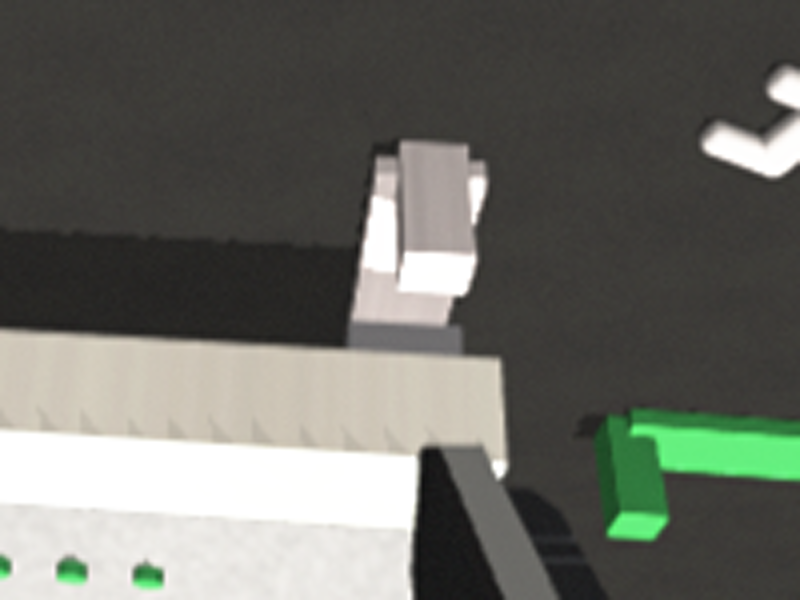

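```bash
python3 -c "
from h import *
print(read_state()['clock'],finish_job())"
```

```text
the job is handed in; nothing more can be done
11.4 None
```

I levered the unit's edge up with the pry bar, slid the thin shim under the foot farther from the robot, let go and handed the job in at 11.4 s. The hand-in gives no verdict, so these results rest on my own measurements.

- **Levering:** I gripped the wooden end and pressed it down to about 30 mm above the bench, with about 20 N of vertical force. Two camera views put the edge about 20 mm higher, a tilt of roughly 0.07 rad. It was still up in the last pictures after release.
- **Shim choice:** two views gave its plate top at about 10 mm, against about 22 mm for the thick one.
- **Shim placement:** I lowered it onto the bench, with a light contact force and no jam while sliding. The tab ended about 85 mm from the foot's middle, so the nose reaches about 43 mm under the foot. That reach comes from the arm's position and the first measurement of the foot, because the nose itself is hidden.
- **Last checks:** the tilted wrist view showed the plate centred under the grey foot to about 1 mm, square to the edge and flat. The arm was clear of everything, with a force reading near zero. The tool stood about 2.5 mm higher than commanded when I gripped the tab, so its fingertips or the shim may have been touching something lightly. No check failed.

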